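# Open the bobbin sander's spindle for a sleeve change

## Robot

A 6-joint arm with a two-finger parallel gripper is mounted at the origin on the work surface; the furniture and walls round the work are solid. World frame = base frame: x ahead of the robot, y to its left, z up, the work surface at z = 0. Lengths are in m, angles in rad, forces in N, time in s.
With the tool pointing down it reaches from about 0.25 to 0.775 m from the base axis. Payload 4 kg.
Tool frame: the origin (TCP) lies midway between the tips of the shut fingers; the grasp point (between the pads) lies 19 mm behind it; z points along the fingers, y is the direction in which the jaws open and shut (so a half turn about z gives the same grasp; the last joint's range is limited). The gripper opens to 94 mm and grips with 3 to 60 N. Pads are 16 mm wide; open, the fingers measure 119 mm over their backs; the gripper's body (75 mm by 177 mm) begins 78 mm behind the grasp point.
Start: joints at [1.206, 0.087, 1.371, -0, 1.684, -0.103], TCP at [0.142, 0.531, 0.206] pointing down, gripper open.
Joint ranges: [-3.1, 3.1], [-0.76, 2.03], [0.27, 2.55], [-1.08, 4.22], [0.17, 2.65], [-2.57, 2.57]. Speed limits (rad/s): [2.79, 2.79, 3.14, 3.14, 3.14, 3.14].

## Interface

Orientations are given as [roll, pitch, yaw] about the fixed x, y, z axes, in that order (R = Rz(yaw) Ry(pitch) Rx(roll)).
In Python, from bench import robot gives the robot as it stands.
- The arm moves only by the tool drive_tool, never from a script. Its argument "series" is a list that holds one entry, the list of rows, each a list of 7 numbers: the turn, a rotation vector about the tool's x, y, z in rad, then the shift along the tool's x, y, z in cm, then the opening in per cent of the stroke, from 0 (shut) to 100 (fully open). In form: [[[rx, ry, rz, tx, ty, tz, fingers], ...]]. A call has 1 to 20 rows; each row is the pose to reach, as a shift and turn from the pose measured when the call began, along the tool's axes at that moment; what a row does not reach only later rows make up. A row lasts 1/10 s, in which the tool goes at most 50 mm and 8.59 degrees, less where a joint would pass 70% of its speed; a pose out of reach is approached as far as the arm can. A call with a gripper value outside its range is refused whole. The fingers move at their own pace and stop on an object; the grip force is fixed at half the most. Time passes only in rows, so rows that repeat a pose let the fingers close. It gives the time, the measured TCP pose, the force and the opening at its end, in the units of the state.
- robot.get_obs(): the state, without advancing time (a new reading comes with each control period).
- robot.snapshot(name): name is "scene" or "top" or "wrist"; returns a dict with "img" (384x512x3 uint8, blue, green, red), "depth" (384x512 float32, m along the optical axis (not along the pixel's ray), 0 where there is no reading), "vertical_fov" (degrees; the focal length in pixels is half the picture's height over the tangent of half this angle, whatever the lens; pixels are square), "cx", "cy" (the principal point, pixels), "rvec" (rotation vector, rad) and "tvec" (3), from world to camera coordinates, as OpenCV has them. Camera axes: x right, y down, z forward; pixel columns grow to the right and rows downward; lengths in m; the calibration is good to about 2 mm. A picture is of the moment at which its call begins.
- robot.close_job(): hands the job in, once; it reports no verdict.
The state is a dict: "time": time; "joint_positions": joint angles; "qvel": joint speeds; "joint_torque": joint torques, N m; "tool_pos": TCP position; "ee_rot": TCP orientation; "wrist_force": force on the tool from outside, world axes, zero at the start; "wrist_torque": the same for the moment, N m; "width": finger opening in m.
Only numpy, scipy, OpenCV 4.12 (cv2) and the standard library are available. Lean on these libraries where they do the work, as an engineer would, in place of code of your own. Each camera call takes 0.05 s, during which the arm holds its last target.

## Task

I am about to change the sleeve on the little bobbin sander. First put the two loose spacer collars away on its storage post, the wide bright-steel one first and then the narrow black one, each fully down. Then unscrew the black cap nut from the top of the spindle - I do not know whether its thread is left- or right-handed, so feel which way it loosens - and finish still gripping the cap, held upright straight above the spindle with at least 5 cm of air under it, so that I can brush out the threads; leave the new sleeve, the offcut and the sanding block where they are.

Things in the scene. Friction and masses are not known exactly. Their poses are not given: they have to be found in the camera images.
- sander: bobbin sander, fixed: grey housing, aluminium table 140 x 250 mm with its top 52 mm above the bench. Origin: centre of its underside; x to its back, y along its length. In its frame the spindle stands at (0, -65) mm, the storage post at (0, +70) mm. A red-brown sanding sleeve 44 mm across and a washer 47 mm across, top 116 mm above the bench, are on the spindle, which is locked and cannot turn
- post_foot (a point): foot of the storage post, on its axis, at the level of the sander's table (52 mm above the bench). The steel post is stepped: its lower part is 20 mm in diameter and 14 mm high, its upper part 13 mm in diameter, with a tapered tip 47 mm above the table
- spindle_top (a point): tip of the spindle's threaded nose, on its axis, inside the cap; 136 mm above the bench. Coarse two-start thread of unknown hand: seen from above the cap loosens either clockwise or anticlockwise. The wrong way it stops hard after about 0.12 rad; the right way it turns freely, climbing 4 mm per rad, and is clear of the thread 1.0 to 1.9 rad from its start. It cannot be pulled off before that
- cap_centre (a point): cap nut: black plastic, fluted, round, 49 mm across, 28 mm high, hollow below, flat top with a steel disc in the middle and a white dot near the rim; about 90 g. The point is its centre, half-way up: 130 mm above the bench while it is screwed on, when its foot rests on the washer. z points up. Turn it about 1.3 rad the right way, then lift it straight off
- wide_collar_centre (a point): the wide spacer collar, a bright steel ring lying flat on the bench: 58 mm outside, 26 mm bore, 16 mm high. The point is its centre, half-way up; z is the ring's axis. Fully home it lies on the sander's table round the lower part of the post (point 60 mm above the bench). Mass about 120 g
- narrow_collar_centre (a point): the narrow spacer collar, a black-finished steel ring lying flat on the bench: 40 mm outside, 18 mm bore, 16 mm high. The point is its centre, half-way up; z is the ring's axis. It passes only the upper part of the post; fully home it lies on the wide collar (point 76 mm above the bench). Mass about 70 g
- new_sleeve: bystander: a new sanding sleeve, brown tube 44 mm across and 60 mm high, standing on the bench; origin at the centre of its underside
- offcut: bystander: wooden offcut, 38 x 110 mm, 30 mm high; origin at the centre of its underside
- sanding_block: bystander: brown cork sanding block, 62 x 106 mm, 34 mm high; origin at the centre of its underside
Not all that is in view belongs to the job. Of the things like the part that bears narrow_collar_centre, leave any that is blue or green; of the rest the larger one is meant.

How it is judged:
On the way, in this order (a step that is already met when the one before it is completed fails the run):
1. the wide collar lies fully home on the storage post and is let go (z of wide_collar_centre in the frame of sander below 0.0635 m and horizontal distance between wide_collar_centre and post_foot below 0.006 m and (angle between wide_collar_centre's own z axis and vertical below 0.1 rad or angle between wide_collar_centre's own z axis and vertical above 3.04 rad) and contact force between the fingers and wide_collar below 0.05 N), for 0.2 s.
2. the narrow collar lies fully home on top of it and is let go (z of wide_collar_centre in the frame of sander below 0.0635 m and horizontal distance between each of wide_collar_centre, narrow_collar_centre and post_foot below 0.006 m and (angle between wide_collar_centre's own z axis and vertical below 0.1 rad or angle between wide_collar_centre's own z axis and vertical above 3.04 rad) and z of narrow_collar_centre in the frame of sander below 0.0795 m and (angle between narrow_collar_centre's own z axis and vertical below 0.1 rad or angle between narrow_collar_centre's own z axis and vertical above 3.04 rad) and contact force between the fingers and narrow_collar below 0.05 N), for 0.2 s.
3. the cap nut is off the thread, in the gripper (z of cap_centre in the frame of sander above 0.15 m and contact force between the fingers and cap above 1 N), for 0.1 s.
At the end, for the whole second after the job is handed in: Ends holding: only the fingers carry the cap; its centre is at least 197 mm above the bench, within 6 cm sideways of the spindle's axis, tilted under 0.25 rad. Both collars lie flat within 6 mm of the post's axis, wide on the table, narrow on it, each within 3.5 mm of fully down (z of wide_collar_centre in the frame of sander below 0.0635 m and horizontal distance between each of wide_collar_centre, narrow_collar_centre and post_foot below 0.006 m and (angle between wide_collar_centre's own z axis and vertical below 0.1 rad or angle between wide_collar_centre's own z axis and vertical above 3.04 rad) and z of narrow_collar_centre in the frame of sander below 0.0795 m and (angle between narrow_collar_centre's own z axis and vertical below 0.1 rad or angle between narrow_collar_centre's own z axis and vertical above 3.04 rad) and z of cap_centre in the frame of sander above 0.197 m and horizontal distance between cap_centre and spindle_top below 0.06 m and angle between cap_centre's own z axis and vertical below 0.25 rad and contact force between the fingers and cap above 1 N and contact force between cap and sander below 0.05 N); the arm keeps its last pose, push and grip.
It fails at once if a bystander (new sleeve, offcut or sanding block) is shoved by more than 3 cm (distance of any of new_sleeve, offcut, sanding_block from where it was at the start of the episode above 0.03 m).
It also fails if it takes over 66 s, if anything falls off the work surface, if the arm or the gripper's body presses on something with over 40 N, if the wrist force passes 120 N, or if a joint passes its speed limit or range.

## Working session

There is one attempt and no reset: what is moved stays moved. The work goes in short steps, Python scripts to look and compute and a tool call to move; the robot and the scene stay as the last step left them, time stands still between calls to the robot, and variables do not carry over. Pictures are saved under pics/ and viewed, and the job is handed in when it is done.

Besides the shell and the picture viewer there is one more tool, called after ">>>" by a JSON object that holds its "name" and its "arguments". drive_tool: Moves the arm, as the interface text tells. Its arguments: {"type":"object","properties":{"series":{"type":"array","items":{"type":"array","items":{"type":"array","items":{"type":"number"}}}}},"required":["series"]}

```bash
mkdir -p pics; ls
python3 - <<'E'
from bench import robot
import cv2,pickle
print(robot.get_obs())
for n in ["scene","top","wrist"]:
    s=robot.snapshot(n); cv2.imwrite(f"pics/{n}0.png",s["img"]); pickle.dump(s,open(f"{n}0.pkl","wb"))
    print(n,s["vertical_fov"],s["cx"],s["cy"],s["rvec"],s["tvec"])
E
```

```text
pics
{'time': 0.0, 'joint_positions': array([ 1.20589733e+00,  8.79876637e-02,  1.37223568e+00, -1.79130703e-05,
        1.68359672e+00, -1.03125172e-01]), 'qvel': array([ 0.00098297, -0.00010504,  0.00066159,  0.00112272,  0.00037774,
       -0.00124826]), 'joint_torque': array([-3.24103585e-04, -3.40166438e+01, -3.02434015e+01,  7.17181969e-02,
        3.29015718e-02, -1.50947490e-04]), 'tool_pos': array([0.14216584, 0.5307461 , 0.20429575]), 'ee_rot': array([-3.13937524e+00, -2.11585776e-04,  2.87981660e+00]), 'wrist_force': array([ 0.41921418, -0.24001717,  0.11004546]), 'wrist_torque': array([-0.03101885, -0.01758529,  0.00896661]), 'width': 0.09417206964697342}
scene 47.328364303224625 256.3553543065665 184.8917741368872 [ 2.09793772 -1.20661692  0.46781294] [-0.26349779  0.40400478  0.74470948]
top 46.923461563534616 263.5040258434255 191.10153591750307 [ 2.12538184 -2.06022606  0.2464677 ] [-0.00947623  0.54649538  1.15188909]
wrist 59.388470650885196 253.86163903960835 192.03754560096183 [-2.31122478 -1.7741509  -0.24138739] [-0.54975724 -0.02726234  0.39159507]
```

View pics/scene0.png

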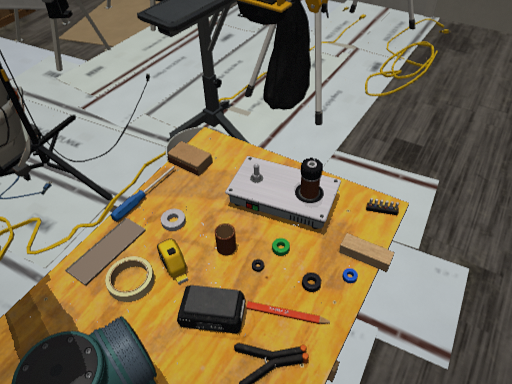

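View pics/top0.png

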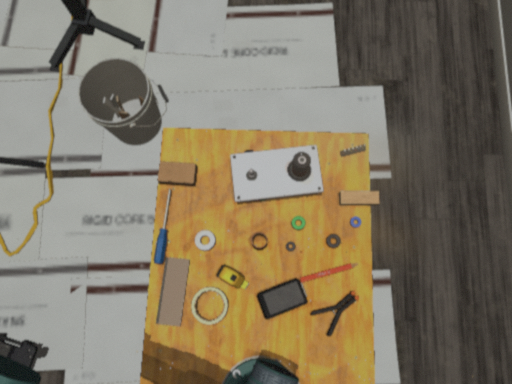

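View pics/wrist0.png

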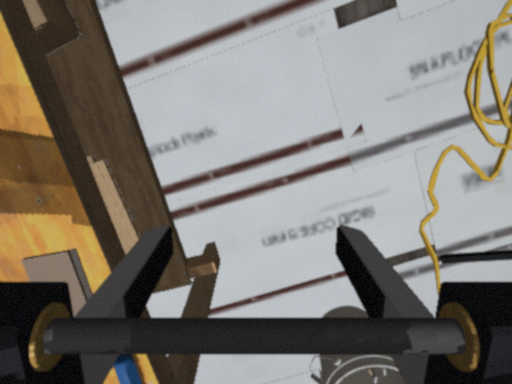

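Candidates for the narrow collar in "top": green ring (297,223), blue ring (355,222), small black ring (290,246) and larger black ring (333,241). I choose (333,241). For the wide collar there is the bright ring at (204,240), or the beige tape roll at (210,306). I choose (204,240). The brown tube at (259,241) is the new sleeve. Next I check these in close crops and measure.

```bash
cat > h.py <<'E'
import numpy as np, cv2, pickle
from scipy.spatial.transform import Rotation as R
def f(s): return s["img"].shape[0]/2/np.tan(np.radians(s["vertical_fov"]/2))
def ray(s,u,v,z):  # intersection with world plane z
    Rm=cv2.Rodrigues(np.array(s["rvec"],float))[0]; t=np.array(s["tvec"],float).ravel()
    d=Rm.T@np.array([(u-s["cx"])/f(s),(v-s["cy"])/f(s),1]); c=-Rm.T@t
    return c+d*(z-c[2])/d[2]
def cloud(s):
    Rm=cv2.Rodrigues(np.array(s["rvec"],float))[0]; t=np.array(s["tvec"],float).ravel()
    v,u=np.mgrid[:384,:512]; D=s["depth"]
    P=np.stack([(u-s["cx"])/f(s)*D,(v-s["cy"])/f(s)*D,D],-1)
    return (P-t)@Rm
def proj(s,p):
    Rm=cv2.Rodrigues(np.array(s["rvec"],float))[0]; t=np.array(s["tvec"],float).ravel()
    q=np.atleast_2d(p)@Rm.T+t
    return q[:,:2]/q[:,2:]*f(s)+[s["cx"],s["cy"]]
def crop(img,x0,y0,x1,y1,k,name):
    cv2.imwrite(name,cv2.resize(img[y0:y1,x0:x1],None,fx=k,fy=k,interpolation=cv2.INTER_CUBIC))
E
python3 - <<'E'
from h import *
s=pickle.load(open("top0.pkl","rb"))
crop(s["img"],150,130,380,270,3.4,"pics/topc.png")
P=cloud(s)
for n,(u,v) in dict(wide=(204,240),narrow=(333,241),small=(290,246),green=(297,223),sleeve=(259,241),cap=(300,160),post=(251,174)).items():
    w=P[v-18:v+19,u-18:u+19]; 
    print(n,ray(s,u,v,0.016), [w[...,2].max()])
for n,(u,v,r,lo,hi) in dict(wide=(204,240,15,.010,.022),narrow=(333,241,11,.010,.022),small=(290,246,8,.008,.022),cap=(300,160,20,.138,.15),post=(251,174,9,.06,.12),table=(277,173,60,.047,.057),sleeve=(259,241,13,.05,.07)).items():
    w=P[v-r:v+r+1,u-r:u+r+1].reshape(-1,3); m=(w[:,2]>lo)&(w[:,2]<hi); q=w[m]
    print(n,m.sum(),q.mean(0),q.min(0),q.max(0),cv2.minAreaRect((q[:,:2]*1000).astype(np.float32)))
E
```

```text
wide [0.41294769 0.1696128  0.016     ] [np.float64(1.2483892769451832)]
narrow [ 0.42135836 -0.19035581  0.016     ] [np.float64(1.2483892769451832)]
small [ 0.40368689 -0.07067086  0.016     ] [np.float64(1.2483892769451832)]
green [ 0.46903534 -0.08928122  0.016     ] [np.float64(1.2483892769451832)]
sleeve [0.41493196 0.01602738 0.016     ] [np.float64(1.2483892769451832)]
cap [ 0.65517181 -0.09555705  0.016     ] [np.float64(1.2483892769451832)]
post [0.60833823 0.04569136 0.016     ] [np.float64(1.2483892769451832)]
wide 266 [0.41267657 0.16795377 0.01577199] [0.38510368 0.13959592 0.01000007] [0.4417594  0.19538498 0.02192954] ((413.1294250488281, 167.82357788085938), (56.03263473510742, 55.748008728027344), 65.35420989990234)
narrow 131 [ 0.42258626 -0.19113907  0.01578044] [ 0.40429388 -0.21042833  0.01007766] [ 0.4416988  -0.17337237  0.02198702] ((423.041259765625, -192.0690460205078), (36.74082946777344, 37.64153289794922), 87.76602172851562)
small 52 [ 0.40363016 -0.07188218  0.01087279] [ 0.39025436 -0.08504278  0.00812659] [ 0.41560319 -0.05971075  0.01628997] ((403.74
[... 276 characters left out ...]
, 45.77529525756836), 71.00487518310547)
post 48 [0.59164849 0.04288051 0.07954216] [0.58391112 0.03534655 0.06087025] [0.60096821 0.05226905 0.09982123] ((592.4640502929688, 43.78278350830078), (17.114709854125977, 16.73148536682129), 1.4237276315689087)
table 3659 [ 0.60003794 -0.01957696  0.05184739] [ 0.43131305 -0.1577323   0.0470351 ] [0.69065426 0.10620187 0.05699677] ((557.752197265625, -32.90081787109375), (235.40237426757812, 249.99644470214844), 8.597779273986816)
sleeve 64 [0.41341027 0.01608798 0.05892897] [ 0.39026155 -0.00360204  0.05208737] [0.43418214 0.03716044 0.06357932] ((412.13934326171875, 16.851011276245117), (43.7025032043457, 40.448360443115234), 1.7255584001541138)
```

View pics/topc.png

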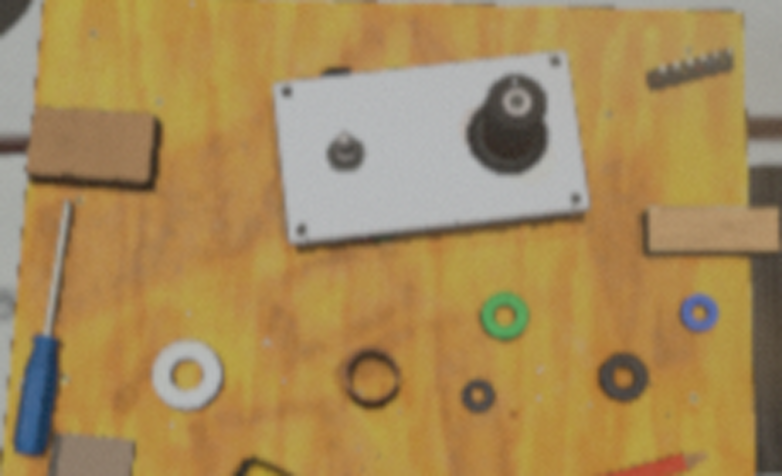

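```bash
cat >> h.py <<'E'
def go(x,y,z,yaw):
    from bench import robot
    o=robot.get_obs(); R0=R.from_euler('xyz',o["ee_rot"]); R1=R.from_euler('xyz',[np.pi,0,yaw])
    d=R0.inv().apply(np.array([x,y,z])-o["tool_pos"])*100
    print("t",round(o["time"],2),"rot",np.round((R0.inv()*R1).as_rotvec(),3),"shift cm",np.round(d,2),"q",np.round(o["joint_positions"],2))
E
python3 - <<'E'
from h import *
s=pickle.load(open("top0.pkl","rb"))
def px(x,y): return (x+.5)/3.4-.5+150,(y+.5)/3.4-.5+130
c=[ray(s,*px(*p),.052) for p in [(287,91),(556,62),(575,199),(301,230)]]
print(np.round(c,4)); m=np.mean(c,0); print("centre",m)
a=(c[0]+c[3]-c[1]-c[2])[:2]; a/=np.linalg.norm(a); b=np.array([a[1],-a[0]]); print("y ax",a)
print("post",m[:2]+.07*a,"spindle",m[:2]-.065*a)
print("wide",ray(s,*px(188,374),.016),"narrow",ray(s,*px(623,376),.016),"captop",ray(s,*px(516,100),.144),"posttip",ray(s,*px(345,141),.099))
go(.413,.168,.12,2.88)
w=pickle.load(open("wrist0.pkl","rb"));Rm=cv2.Rodrigues(np.array(w["rvec"]))[0];print("wristcam",-Rm.T@w["tvec"],Rm[2])
E
```

```text
[[ 0.6485  0.0943  0.052 ]
 [ 0.6809 -0.1299  0.052 ]
 [ 0.563  -0.1461  0.052 ]
 [ 0.5299  0.0773  0.052 ]]
centre [ 0.60558007 -0.02609455  0.052     ]
y ax [-0.1448213   0.98945783]
post [0.59544258 0.04316749] spindle [ 0.61499345 -0.09040931]
wide [0.41401583 0.16704776 0.016     ] narrow [ 0.42348776 -0.19004025  0.016     ] captop [ 0.61672323 -0.08948553  0.144     ] posttip [0.59291549 0.04247719 0.099     ]
t 0.15 rot [-0.002 -0.    -0.   ] shift cm [-35.55 -28.03   8.5 ] q [ 1.21  0.09  1.37  0.    1.68 -0.1 ]
wristcam [0.06571334 0.55242087 0.38319172] [ 0.26021376 -0.07192216 -0.96286863]
```

>>> {"name": "drive_tool", "arguments": {"series": [[[0,0,0,-35.5,-28,8.5,100],[0,0,0,-35.5,-28,8.5,100],[0,0,0,-35.5,-28,8.5,100],[0,0,0,-35.5,-28,8.5,100],[0,0,0,-35.5,-28,8.5,100],[0,0,0,-35.5,-28,8.5,100],[0,0,0,-35.5,-28,8.5,100],[0,0,0,-35.5,-28,8.5,100],[0,0,0,-35.5,-28,8.5,100],[0,0,0,-35.5,-28,8.5,100],[0,0,0,-35.5,-28,8.5,100],[0,0,0,-35.5,-28,8.5,100]]]}}

```text
time: 1.35
tool_pos: [0.4121, 0.1692, 0.1201]
ee_rot: [-3.141, -0.001, 2.88]
wrist_force: [-0.3, 0.6, 0.8]
width: 0.0938
```

Run:
```python
from h import *
from bench import robot
o=robot.get_obs(); print(o["tool_pos"],o["ee_rot"])
s=robot.snapshot("wrist"); cv2.imwrite("pics/w1.png",s["img"]); pickle.dump(s,open("w1.pkl","wb"))
P=cloud(s); m=(P[...,2]>.012)&(P[...,2]<.02)&(abs(P[...,0]-.413)<.04)&(abs(P[...,1]-.168)<.04)
q=P[m]; print(m.sum(), cv2.minEnclosingCircle((q[:,:2]*1000).astype(np.float32)))
go(.413,.168,.004,2.88)
```

```text
[0.41206641 0.16923202 0.12005889] [-3.14057860e+00 -9.76551143e-04  2.88017229e+00]
2625 ((411.02813720703125, 169.63619995117188), 28.990447998046875)
t 1.4 rot [-0.001 -0.001  0.001] shift cm [-0.15 -0.12 11.62] q [ 0.26 -0.11  1.74 -0.    1.52 -1.05]
```

View pics/w1.png

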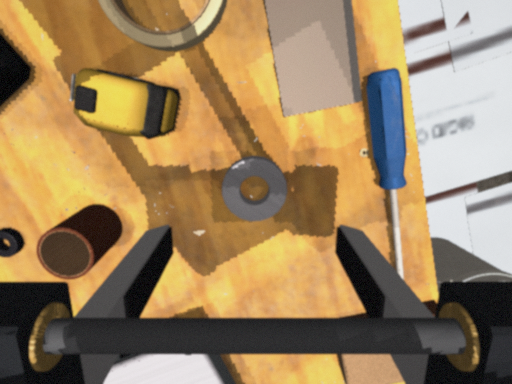

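The wrist view shows the grey steel ring centred at (254,188), between the fingers and clear of its neighbours. I descend and grip it.

>>> {"name": "drive_tool", "arguments": {"series": [[[0,0,0,0.1,0,5,100],[0,0,0,0.1,0,10,100],[0,0,0,0.1,0,11.6,100],[0,0,0,0.1,0,11.6,100],[0,0,0,0.1,0,11.6,0],[0,0,0,0.1,0,11.6,0],[0,0,0,0.1,0,11.6,0],[0,0,0,0.1,0,11.6,0],[0,0,0,0.1,0,11.6,0],[0,0,0,0.1,0,11.6,0]]]}}

```text
time: 2.4
tool_pos: [0.4112, 0.1699, 0.0047]
ee_rot: [-3.141, -0.0, 2.881]
wrist_force: [-0.1, 1.0, 1.2]
width: 0.0581
```

Run:
```python
from h import *
go(.56,.08,.20,2.88)
```

```text
t 2.4 rot [-0.    -0.     0.001] shift cm [-16.69  -4.87 -19.53] q [ 0.26 -0.01  1.89 -0.    1.27 -1.05]
```

>>> {"name": "drive_tool", "arguments": {"series": [[[0,0,0,0,0,-5,0],[0,0,0,0,0,-10,0],[0,0,0,0,0,-14.5,0],[0,0,0,-13.5,-7.5,-14.5,0],[0,0,0,-13.5,-7.5,-14.5,0],[0,0,0,-13.5,-7.5,-14.5,0],[0,0,0,-13.5,-7.5,-14.5,0],[0,0,0,-13.5,-7.5,-14.5,0]]]}}

```text
time: 3.2
tool_pos: [0.5224, 0.0617, 0.1486]
ee_rot: [-3.141, -0.003, 2.879]
wrist_force: [0.1, -0.7, -1.5]
width: 0.0579
```

Run:
```python
from h import *
from bench import robot
o=robot.get_obs(); print(o["tool_pos"],o["ee_rot"],o["width"])
s=robot.snapshot("wrist"); cv2.imwrite("pics/w2.png",s["img"]); pickle.dump(s,open("w2.pkl","wb"))
```

```text
[0.5224047  0.06171514 0.14858824] [-3.14091105e+00 -2.50833377e-03  2.87855567e+00] 0.05788519274694942
```

View pics/w2.png

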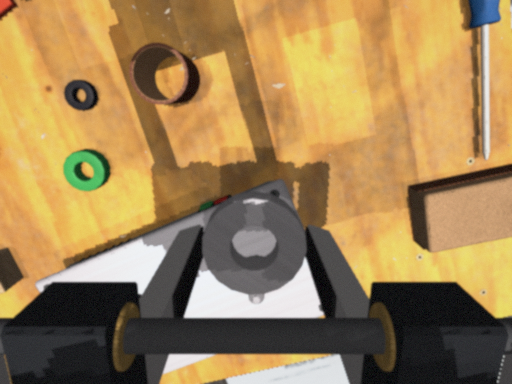

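Run:
```python
from h import *
s=pickle.load(open("w2.pkl","rb"));P=cloud(s)
crop(s["img"],190,170,320,330,4,"pics/w2c.png")
z=P[...,2]; v,u=np.mgrid[:384,:512]
m=(z>.152)&(z<.168)&(abs(u-254)<60)&(v>185)&(v<300)
q=P[m]; print("ring top",m.sum(),q[:,2].mean(),cv2.minEnclosingCircle((q[:,:2]*1000).astype(np.float32)))
# fit bottom/top circle on image: outer arc
m=(z>.06)&(z<.11)&(abs(u-256)<25)&(v>285)&(v<320); q=P[m]; print(m.sum(),q.mean(0),q.min(0),q.max(0))
print(ray(s,254,242,.160),ray(s,256,298,.099))
```

```text
ring top 7218 0.15907638761094564 ((518.3179931640625, 63.75840759277344), 33.183677673339844)
132 [0.59192656 0.0449076  0.0968961 ] [0.58797973 0.03852462 0.09225922] [0.59722288 0.05094348 0.10003915]
[0.51821318 0.0636539  0.16      ] [0.58998676 0.04590332 0.099     ]
```

View pics/w2c.png

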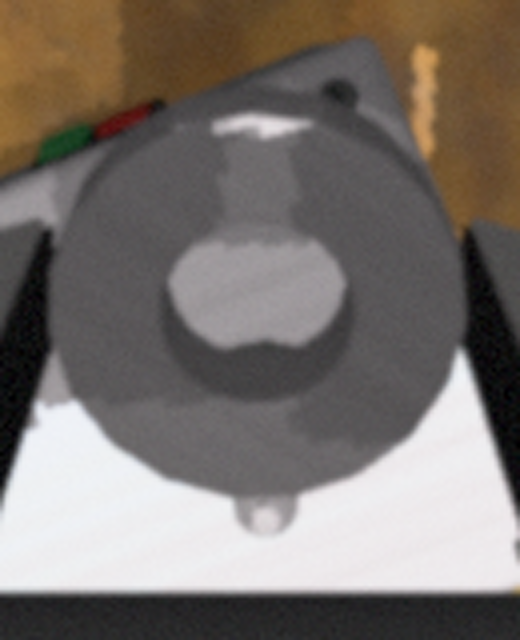

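Run:
```python
from h import *
s=pickle.load(open("w2.pkl","rb"))
print(ray(s,253.9,249.3,.160))
P=cloud(s);z=P[...,2];v,u=np.mgrid[:384,:512]
# overlay prediction: ring at TCP
T=np.array([.5224,.0617]);a=np.linspace(0,2*np.pi,80)
im=s["img"].copy(); im=cv2.resize(im[170:330,190:320],None,fx=4,fy=4)
for (cx,cy,zz,r,c) in [(*T,.1599,.029,(0,255,0)),(*T,.1599,.013,(0,255,0)),(*T,.1439,.029,(255,0,0)),(.592,.0447,.099,.004,(0,0,255)),(.592,.0447,.052,.010,(0,0,255))]:
    p=proj(s,np.c_[cx+r*np.cos(a),cy+r*np.sin(a),0*a+zz])
    cv2.polylines(im,[np.int32((p-[190,170]+.5)*4)],True,c,1)
cv2.imwrite("pics/w2o.png",im)
m=(z>.157)&(z<.163)&(abs(u-254)<60)&(v>185)&(v<300); q=P[m]
h,_=np.histogram(P[(abs(u-254)<45)&(v>185)&(v<295)][:,2],bins=np.arange(.13,.18,.002));print(h)
```

```text
[0.52233544 0.06248841 0.16      ]
[   0    0    0    0    0    0    2   57  144  167  151  170  161  319
 4826  807    0    0    0    0    0    0    0    0]
```

View pics/w2o.png

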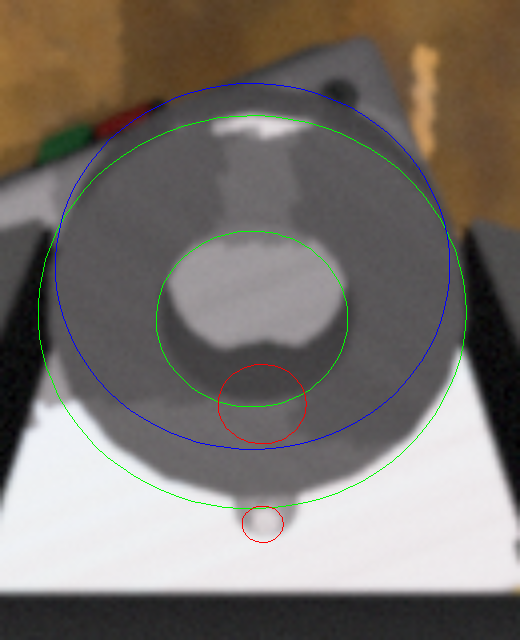

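Run:
```python
from h import *
go(.591,.045,.115,2.88)
```

```text
t 3.25 rot [-0.    -0.002  0.   ] shift cm [-7.16  0.08  3.36] q [ 0.01  0.05  1.52  0.    1.57 -1.3 ]
```

>>> {"name": "drive_tool", "arguments": {"series": [[[0,-0.002,0,-4,0.1,0,0],[0,-0.002,0,-7.15,0.1,0,0],[0,-0.002,0,-7.15,0.1,0,0],[0,-0.002,0,-7.15,0.1,2.2,0],[0,-0.002,0,-7.15,0.1,3.4,0],[0,-0.002,0,-7.15,0.1,3.4,0],[0,-0.002,0,-7.15,0.1,3.4,0]]]}}

```text
time: 3.95
tool_pos: [0.5901, 0.046, 0.1147]
ee_rot: [-3.141, -0.001, 2.881]
wrist_force: [-0.3, -0.3, -0.2]
width: 0.0583
```

```bash
cat >> h.py <<'E'
def look(name,tag,rois=None):
    from bench import robot
    o=robot.get_obs(); print(np.round(o["time"],2),np.round(o["tool_pos"],4),np.round(o["ee_rot"],3),np.round(o["wrist_force"],1),round(o["width"],4))
    s=robot.snapshot(name); cv2.imwrite(f"pics/{tag}.png",s["img"]); pickle.dump(s,open(f"{tag}.pkl","wb"))
    if rois: crop(s["img"],*rois,f"pics/{tag}c.png")
    return s,o
E
python3 - <<'E'
from h import *
look("wrist","w3",(190,190,320,320,4)); s,o=look("scene","s3",(200,140,360,240,5))
E
```

```text
3.95 [0.5901 0.046  0.1147] [-3.141e+00 -1.000e-03  2.881e+00] [-0.3 -0.3 -0.2] 0.0583
4.0 [0.5907 0.0457 0.1155] [-3.142  0.     2.881] [ 0.2 -0.4 -0.9] 0.0578
```

View pics/w3c.png

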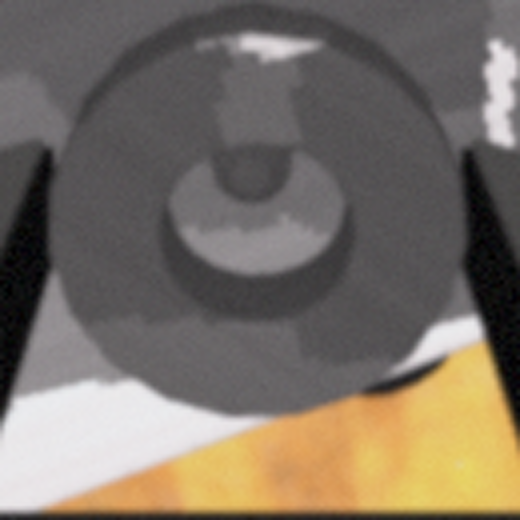

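View pics/s3c.png

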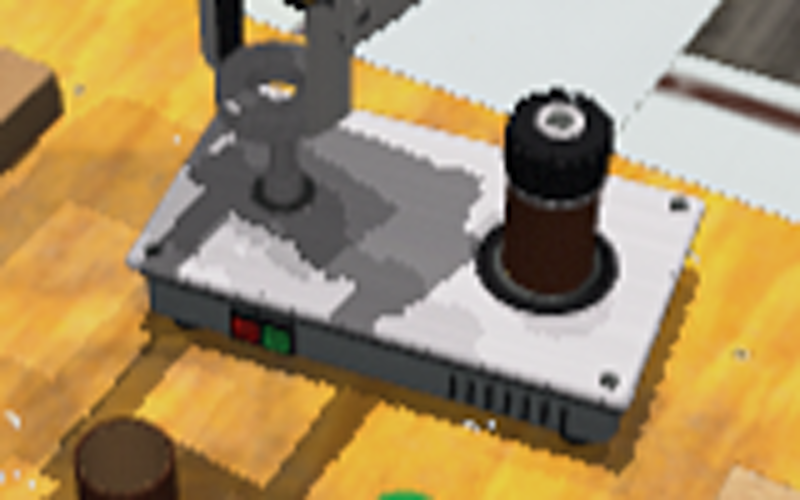

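Run:
```python
from h import *
s=pickle.load(open("w3.pkl","rb"))
def px(x,y): return (x+.5)/4-.5+190,(y+.5)/4-.5+190
print("ring",ray(s,*px(257,237),.126),ray(s,*px(257,237),.1252))
P=cloud(s); z=P[...,2];v,u=np.mgrid[:384,:512]
x0,y0=px(252,175)
m=(z>.06)&(z<.1)&(abs(u-x0)<12)&(abs(v-y0)<14); q=P[m]; print(m.sum(),q.mean(0),q.min(0),q.max(0))
t=q[q[:,2]>.095]; print(len(t),t.mean(0) if len(t) else 0)
print("tip",ray(s,*px(252,183),.099), proj(s,[.591,.045,.099]))
a=np.linspace(0,2*np.pi,80); im=cv2.imread("pics/w3c.png")
for r,zz in [(.0065,.052+.035),(.0065,.07),(.003,.099)]:
    p=proj(s,np.c_[.591+r*np.cos(a),.045+r*np.sin(a),0*a+zz]); cv2.polylines(im,[np.int32((p-[190,190]+.5)*4)],True,(0,0,255),1)
for r,zz in [(.013,.126),(.029,.126)]:
    p=proj(s,np.c_[.5901+r*np.cos(a),.046+r*np.sin(a),0*a+zz]); cv2.polylines(im,[np.int32((p-[190,190]+.5)*4)],True,(0,255,0),1)
cv2.imwrite("pics/w3o.png",im)
```

```text
ring [0.58980292 0.04676926 0.126     ] [0.59016635 0.04667194 0.1252    ]
237 [0.59219582 0.04507254 0.0967192 ] [0.58787036 0.03857782 0.08977249] [0.5987271  0.05099145 0.09982979]
193 [0.59189926 0.04476592 0.09732939]
tip [0.59302102 0.04508947 0.099     ] [[251.64482605 232.48862761]]
```

View pics/w3o.png

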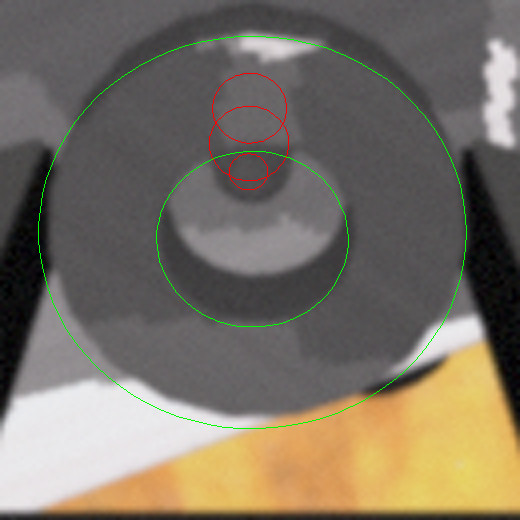

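Run:
```python
from h import *
go(.592,.0445,.088,2.88)
```

```text
t 4.05 rot [0.    0.001 0.001] shift cm [-0.11 -0.09  2.79] q [-0.02  0.21  1.41 -0.    1.52 -1.33]
```

>>> {"name": "drive_tool", "arguments": {"series": [[[0,0,0,-0.12,-0.1,0.5,0],[0,0,0,-0.12,-0.1,1.6,0],[0,0,0,-0.12,-0.1,2.8,0],[0,0,0,-0.12,-0.1,2.8,0]]]}}

```text
time: 4.45
tool_pos: [0.5901, 0.0443, 0.0846]
ee_rot: [-3.14, -0.004, 2.881]
wrist_force: [0.4, 0.1, -1.2]
width: 0.0582
```

Run:
```python
from h import *
look("wrist","w4",(190,190,320,320,4))
```

```text
4.45 [0.5901 0.0443 0.0846] [-3.14  -0.004  2.881] [ 0.4  0.1 -1.2] 0.0582
```

View pics/w4c.png

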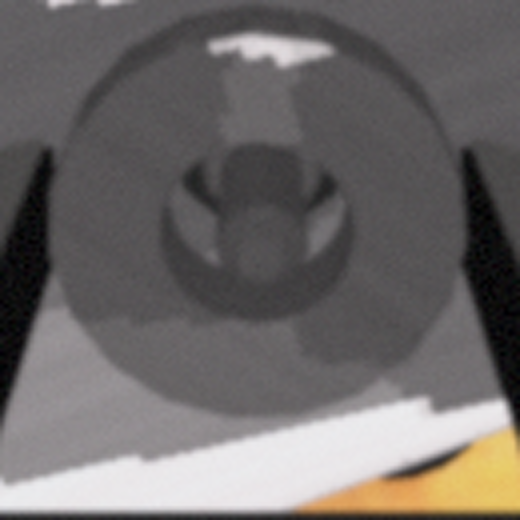

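Run:
```python
from h import *
go(.5905,.0448,.0575,2.88)
```

```text
t 4.5 rot [-0.001 -0.003  0.001] shift cm [0.03 0.05 2.82] q [-0.02  0.23  1.44 -0.    1.47 -1.33]
```

>>> {"name": "drive_tool", "arguments": {"series": [[[0,-0.002,0,0,0.05,0.6,0],[0,-0.002,0,0,0.05,1.2,0],[0,-0.002,0,0,0.05,1.8,0],[0,-0.002,0,0,0.05,2.3,0],[0,-0.002,0,0,0.05,2.8,0],[0,-0.002,0,0,0.05,2.8,0],[0,-0.002,0,0,0.05,2.8,0]]]}}

```text
time: 5.2
tool_pos: [0.5908, 0.0448, 0.0577]
ee_rot: [-3.141, -0.001, 2.881]
wrist_force: [0.1, -0.7, -1.5]
width: 0.0577
```

Run:
```python
from h import *
look("wrist","w5",(190,190,320,320,4))
```

```text
5.2 [0.5908 0.0448 0.0577] [-3.141e+00 -1.000e-03  2.881e+00] [ 0.1 -0.7 -1.5] 0.0577
```

View pics/w5c.png

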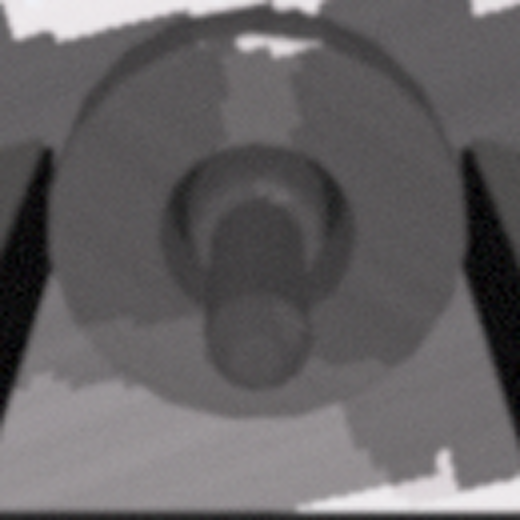

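>>> {"name": "drive_tool", "arguments": {"series": [[[0,0,0,0,0,0,100],[0,0,0,0,0,0,100],[0,0,0,0,0,0,100],[0,0,0,0,0,0,100],[0,0,0,0,0,-5,100],[0,0,0,0,0,-10,100],[0,0,0,0,0,-10,100]]]}}

```text
time: 5.95
tool_pos: [0.5955, 0.0448, 0.1674]
ee_rot: [3.138, 0.016, 2.881]
wrist_force: [0.5, -0.5, 0.8]
width: 0.0941
```

Run:
```python
from h import *
look("scene","s6",(200,140,360,240,5)); go(.422,-.1895,.12,2.88)
```

```text
5.95 [0.5955 0.0448 0.1674] [3.138 0.016 2.881] [ 0.5 -0.5  0.8] 0.0941
t 6.0 rot [0.002 0.01  0.001] shift cm [ 10.6  -27.08   4.2 ] q [-0.02  0.19  1.34 -0.    1.6  -1.33]
```

View pics/s6c.png

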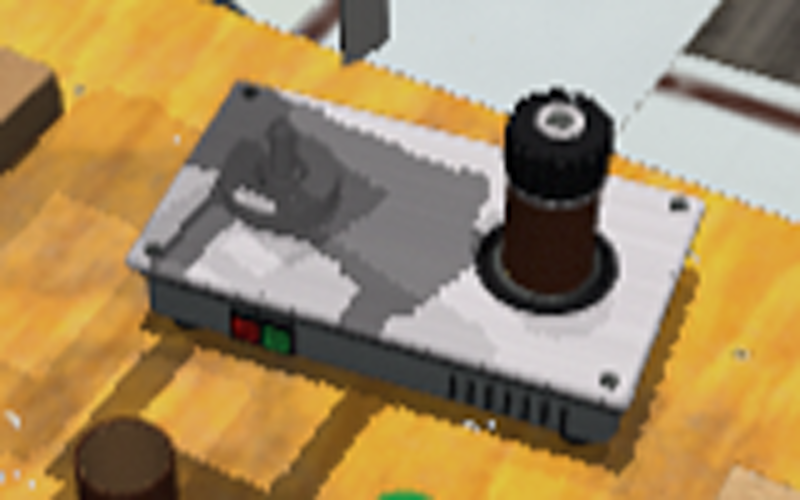

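The scene crop shows the wide collar lying flat on the table round the post, near (275,190). I move over the large black ring.

>>> {"name": "drive_tool", "arguments": {"series": [[[0,0.01,0,5,-2,0,100],[0,0.01,0,10.6,-5,0,100],[0,0.01,0,10.6,-27,4.2,100],[0,0.01,0,10.6,-27,4.2,100],[0,0.01,0,10.6,-27,4.2,100],[0,0.01,0,10.6,-27,4.2,100],[0,0.01,0,10.6,-27,4.2,100],[0,0.01,0,10.6,-27,4.2,100],[0,0.01,0,10.6,-27,4.2,100]]]}}

```text
time: 6.9
tool_pos: [0.4214, -0.1885, 0.1188]
ee_rot: [3.138, -0.002, 2.879]
wrist_force: [0.6, 0.4, -0.2]
width: 0.0942
```

Run:
```python
from h import *
s,o=look("wrist","w7"); P=cloud(s); v,u=np.mgrid[:384,:512]
m=(P[...,2]>.012)&(P[...,2]<.02)&(abs(P[...,0]-.4225)<.03)&(abs(P[...,1]+.19)<.027)
q=P[m]; print(m.sum(), cv2.minEnclosingCircle((q[:,:2]*1000).astype(np.float32)))
go(.422,-.1895,.004,2.88)
```

```text
6.9 [ 0.4214 -0.1885  0.1188] [ 3.138e+00 -2.000e-03  2.879e+00] [ 0.6  0.4 -0.2] 0.0942
1249 ((420.5008239746094, -190.12904357910156), 19.905719757080078)
t 6.95 rot [ 0.003 -0.001  0.001] shift cm [-0.06 -0.18 11.53] q [-0.54 -0.08  1.71  0.    1.51 -1.85]
```

View pics/w7.png

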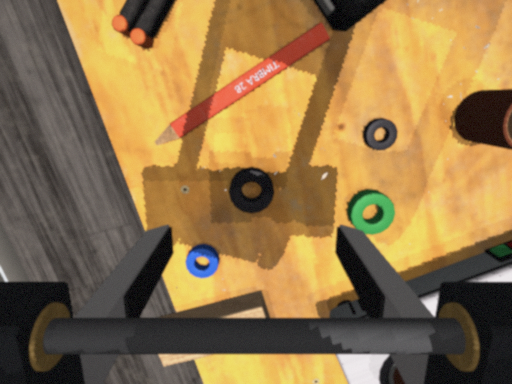

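The wrist crop shows the larger black ring at (251,190), measured radius 19.9 mm, which matches the 40 mm collar. The small black one at (380,133), the green and the blue ones are not it. I grip it.

>>> {"name": "drive_tool", "arguments": {"series": [[[0.003,0,0,0.06,-0.24,5,100],[0.003,0,0,0.06,-0.24,10,100],[0.003,0,0,0.06,-0.24,11.5,100],[0.003,0,0,0.06,-0.24,11.5,100],[0.003,0,0,0.06,-0.24,11.5,0],[0.003,0,0,0.06,-0.24,11.5,0],[0.003,0,0,0.06,-0.24,11.5,0],[0.003,0,0,0.06,-0.24,11.5,0],[0.003,0,0,0.06,-0.24,11.5,0],[0.003,0,0,0.06,-0.24,11.5,0],[0.003,0,0,0.06,-0.24,11.5,0]]]}}

```text
time: 8.05
tool_pos: [0.4207, -0.1899, 0.0044]
ee_rot: [-3.141, -0.001, 2.88]
wrist_force: [-0.9, 1.3, 0.4]
width: 0.0414
```

Run:
```python
from h import *
go(.5,.02,.15,2.88)
```

```text
t 8.05 rot [-0.    -0.001  0.   ] shift cm [ -2.22  22.33 -14.57] q [-0.55  0.03  1.85 -0.    1.27 -1.86]
```

>>> {"name": "drive_tool", "arguments": {"series": [[[0,0,0,0,0,-5,0],[0,0,0,0,0,-10,0],[0,0,0,0,0,-14.5,0],[0,0,0,-2.2,22.3,-14.5,0],[0,0,0,-2.2,22.3,-14.5,0],[0,0,0,-2.2,22.3,-14.5,0],[0,0,0,-2.2,22.3,-14.5,0],[0,0,0,-2.2,22.3,-14.5,0],[0,0,0,-2.2,22.3,-14.5,0],[0,0,0,-2.2,22.3,-14.5,0]]]}}

```text
time: 9.05
tool_pos: [0.4995, 0.0198, 0.1489]
ee_rot: [-3.14, -0.002, 2.881]
wrist_force: [0.2, -0.7, -0.5]
width: 0.039
```

Run:
```python
from h import *
s,o=look("wrist","w8",(190,190,320,320,4)); 
go(.591,.0445,.118,2.88)
```

```text
9.05 [0.4995 0.0198 0.1489] [-3.140e+00 -2.000e-03  2.881e+00] [ 0.2 -0.7 -0.5] 0.039
t 9.1 rot [-0.001 -0.002  0.   ] shift cm [-8.2   4.83  3.07] q [-0.07 -0.01  1.58 -0.    1.57 -1.38]
```

View pics/w8.png

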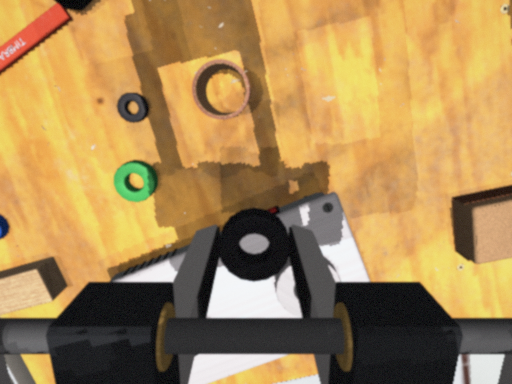

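>>> {"name": "drive_tool", "arguments": {"series": [[[0,-0.002,0,-4,2.4,0,0],[0,-0.002,0,-8.2,4.8,0,0],[0,-0.002,0,-8.2,4.8,1.5,0],[0,-0.002,0,-8.2,4.8,3,0],[0,-0.002,0,-8.2,4.8,3,0],[0,-0.002,0,-8.2,4.8,3,0]]]}}

```text
time: 9.7
tool_pos: [0.5894, 0.0433, 0.1185]
ee_rot: [-3.14, -0.001, 2.879]
wrist_force: [0.2, -0.2, -0.3]
width: 0.0395
```

Run:
```python
from h import *
s,o=look("wrist","w9",(190,190,320,320,4)); 
go(.591,.045,.105,2.88)
```

```text
9.7 [0.5894 0.0433 0.1185] [-3.140e+00 -1.000e-03  2.879e+00] [ 0.2 -0.2 -0.3] 0.0395
t 9.75 rot [-0.001  0.001 -0.001] shift cm [-0.05  0.17  1.46] q [-0.02  0.21  1.4  -0.    1.53 -1.33]
```

View pics/w9c.png

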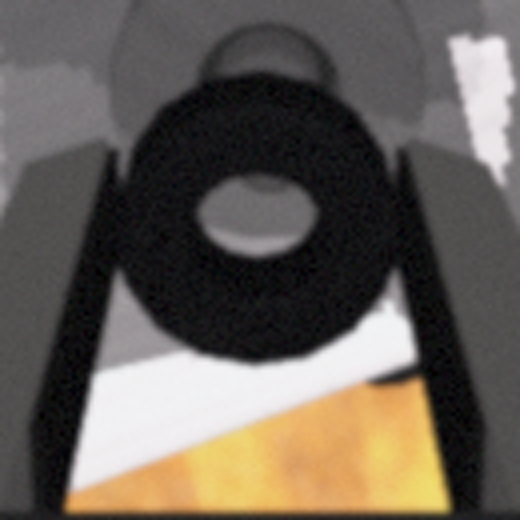

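>>> {"name": "drive_tool", "arguments": {"series": [[[0,0,0,-0.05,0.17,0,0],[0,0,0,-0.05,0.17,1.2,0],[0,0,0,-0.05,0.17,2.2,0],[0,0,0,-0.05,0.17,2.2,0],[0,0,0,-0.05,0.17,2.2,0]]]}}

```text
time: 10.25
tool_pos: [0.5904, 0.0451, 0.0966]
ee_rot: [-3.14, -0.001, 2.879]
wrist_force: [0.2, 0.3, -1.1]
width: 0.0397
```

Run:
```python
from h import *
s,o=look("wrist","w10",(190,190,320,320,4)); 
go(.591,.045,.09,2.88)
```

```text
10.25 [0.5904 0.0451 0.0966] [-3.140e+00 -1.000e-03  2.879e+00] [ 0.2  0.3 -1.1] 0.0397
t 10.3 rot [-0.001  0.    -0.001] shift cm [-0.02  0.    0.72] q [-0.02  0.23  1.43 -0.    1.49 -1.33]
```

View pics/w10c.png

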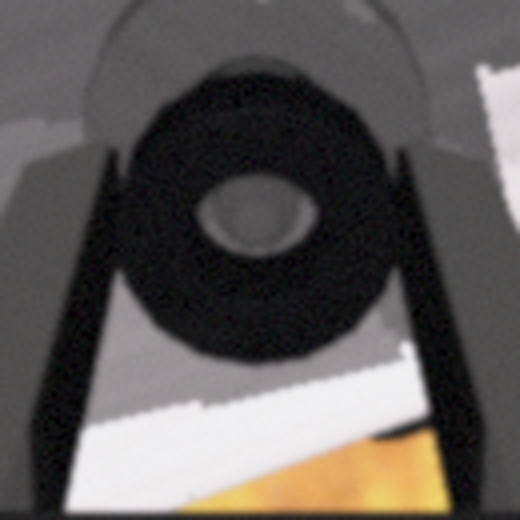

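>>> {"name": "drive_tool", "arguments": {"series": [[[0,0,0,-0.02,0,0.5,0],[0,0,0,-0.02,0,1.0,0],[0,0,0,-0.02,0,1.4,0],[0,0,0,-0.02,0,1.4,0]]]}}

```text
time: 10.7
tool_pos: [0.5904, 0.045, 0.0821]
ee_rot: [-3.14, -0.002, 2.879]
wrist_force: [-0.4, -0.4, -0.6]
width: 0.0399
```

Run:
```python
from h import *
s,o=look("wrist","w11",(190,190,320,320,4)); 
go(.591,.045,.0725,2.88)
```

```text
10.7 [0.5904 0.045  0.0821] [-3.140e+00 -2.000e-03  2.879e+00] [-0.4 -0.4 -0.6] 0.0399
t 10.75 rot [-0.001 -0.001 -0.001] shift cm [-0.03  0.01  1.01] q [-0.02  0.24  1.45 -0.    1.46 -1.33]
```

View pics/w11c.png

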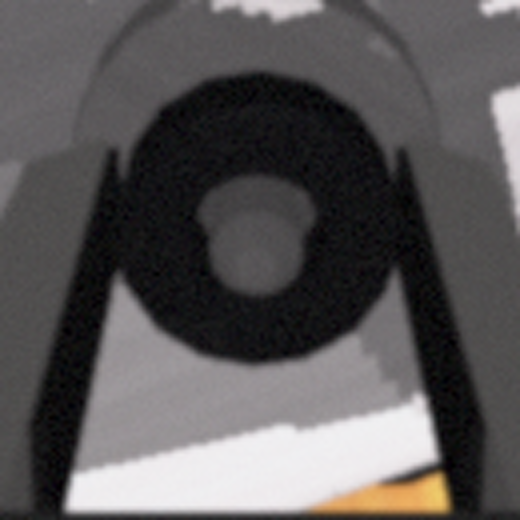

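>>> {"name": "drive_tool", "arguments": {"series": [[[0,0,0,-0.02,0,0.5,0],[0,0,0,-0.02,0,1.0,0],[0,0,0,-0.02,0,1.0,0],[0,0,0,-0.02,0,1.0,0]]]}}

```text
time: 11.15
tool_pos: [0.5909, 0.0449, 0.0724]
ee_rot: [-3.14, -0.001, 2.879]
wrist_force: [-0.5, -0.9, -0.3]
width: 0.0393
```

>>> {"name": "drive_tool", "arguments": {"series": [[[0,0,0,0,0,0,100],[0,0,0,0,0,0,100],[0,0,0,0,0,0,100],[0,0,0,0,0,0,100],[0,0,0,0,0,-3,100],[0,0,0,0,0,-7,100],[0,0,0,0,0,-12,100],[0,0,0,0,0,-12,100],[0,0,0,0,0,-12,100]]]}}

```text
time: 12.05
tool_pos: [0.5921, 0.0451, 0.1947]
ee_rot: [-3.141, 0.004, 2.879]
wrist_force: [-0.5, 0.1, -1.3]
width: 0.0939
```

Run:
```python
from h import *
s,o=look("wrist","w12"); s,o=look("scene","s12",(200,140,360,240,5))
P=cloud(s); 
for lo,hi in [(.08,.089),(.064,.072)]:
    m=(P[...,2]>lo)&(P[...,2]<hi)&(abs(P[...,0]-.591)<.04)&(abs(P[...,1]-.045)<.04); q=P[m]; print(m.sum(),q.mean(0))
go(.614,-.089,.20,1.43)
```

```text
12.05 [0.5921 0.0451 0.1947] [-3.141  0.004  2.879] [-0.5  0.1 -1.3] 0.0939
12.1 [0.591  0.045  0.1924] [-3.140e+00 -1.000e-03  2.879e+00] [ 0.4 -0.3 -0.4] 0.0944
139 [0.58881338 0.04211299 0.08425369]
162 [0.58088058 0.03809386 0.06813446]
t 12.15 rot [-4.000e-03 -1.000e-03  1.449e+00] shift cm [ -5.76 -12.33  -0.9 ] q [-0.02  0.19  1.29 -0.    1.67 -1.33]
```

View pics/s12c.png

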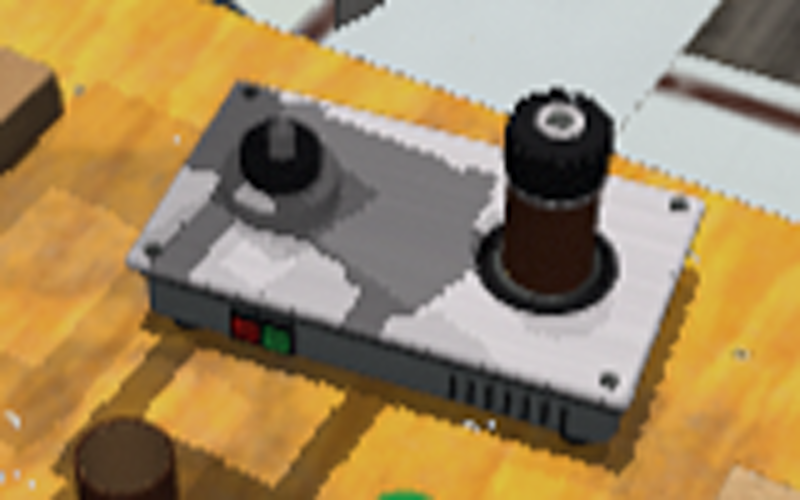

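View pics/w12.png

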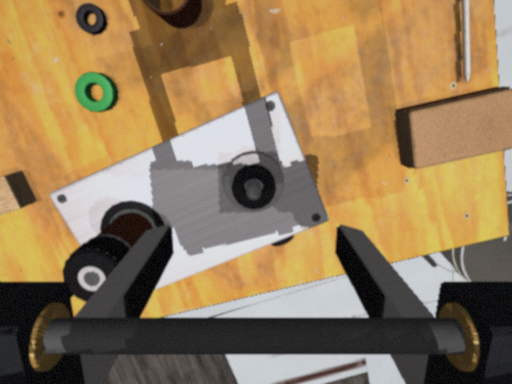

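Run:
```python
from h import *
s=pickle.load(open("w12.pkl","rb")); P=cloud(s)
m=(P[...,2]>.140)&(P[...,2]<.148)&(abs(P[...,0]-.614)<.04)&(abs(P[...,1]+.09)<.04); q=P[m]; print(m.sum(),q.mean(0),cv2.minEnclosingCircle((q[:,:2]*1000).astype(np.float32)))
m=(P[...,2]>.08)&(P[...,2]<.088)&(abs(P[...,0]-.591)<.03)&(abs(P[...,1]-.045)<.03); q=P[m]; print(m.sum(),q.mean(0),cv2.minEnclosingCircle((q[:,:2]*1000).astype(np.float32)))
m=(P[...,2]>.062)&(P[...,2]<.072)&(abs(P[...,0]-.591)<.035)&(abs(P[...,1]-.045)<.035); q=P[m]; print(m.sum(),q.mean(0),cv2.minEnclosingCircle((q[:,:2]*1000).astype(np.float32)))
print(ray(s,93,279,.144))
```

```text
1886 [ 0.60617506 -0.08973945  0.14352132] ((611.7647705078125, -88.29987335205078), 23.941326141357422)
1193 [0.59052533 0.04544978 0.08340476] ((591.4180297851562, 45.189781188964844), 19.79911231994629)
1368 [0.58494958 0.04648607 0.0674461 ] ((590.7661743164062, 45.30668640136719), 28.854223251342773)
[ 0.61264276 -0.08704662  0.144     ]
```

>>> {"name": "drive_tool", "arguments": {"series": [[[0,0,0.15,-5.2,-11.9,-0.9,100],[0,0,0.3,-5.2,-11.9,-0.9,100],[0,0,0.45,-5.2,-11.9,-0.9,100],[0,0,0.6,-5.2,-11.9,-0.9,100],[0,0,0.75,-5.2,-11.9,-0.9,100],[0,0,0.9,-5.2,-11.9,-0.9,100],[0,0,1.05,-5.2,-11.9,-0.9,100],[0,0,1.2,-5.2,-11.9,-0.9,100],[0,0,1.35,-5.2,-11.9,-0.9,100],[0,0,1.45,-5.2,-11.9,-0.9,100],[0,0,1.45,-5.2,-11.9,-0.9,100],[0,0,1.45,-5.2,-11.9,-0.9,100]]]}}

```text
time: 13.35
tool_pos: [0.609, -0.0832, 0.1982]
ee_rot: [-3.135, 0.001, 1.431]
wrist_force: [-0.5, -0.5, 0.1]
width: 0.0938
```

Run:
```python
from h import *
s,o=look("wrist","w13"); P=cloud(s)
m=(P[...,2]>.140)&(P[...,2]<.148)&(abs(P[...,0]-.614)<.04)&(abs(P[...,1]+.09)<.04); q=P[m]; print(m.sum(),q.mean(0),cv2.minEnclosingCircle((q[:,:2]*1000).astype(np.float32)))
go(.6115,-.0885,.118,1.43)
```

```text
13.35 [ 0.609  -0.0832  0.1982] [-3.135e+00  1.000e-03  1.431e+00] [-0.5 -0.5  0.1] 0.0938
2991 [ 0.61208289 -0.08716522  0.14349763] ((611.8888549804688, -88.47636413574219), 24.164339065551758)
t 13.4 rot [-0.006  0.002  0.001] shift cm [-0.47  0.35  8.06] q [-0.23  0.24  1.21 -0.    1.7  -0.09]
```

View pics/w13.png

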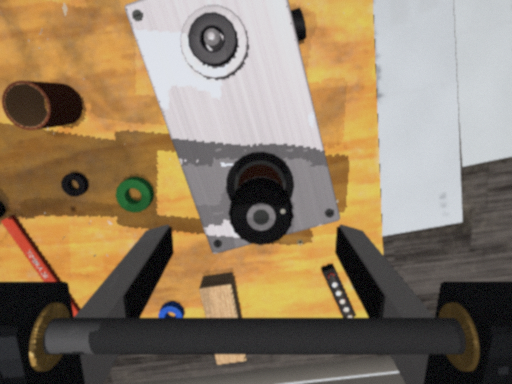

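>>> {"name": "drive_tool", "arguments": {"series": [[[-0.006,0,0,-0.49,0.37,0,100],[-0.006,0,0,-0.49,0.37,3,100],[-0.006,0,0,-0.49,0.37,6,100],[-0.006,0,0,-0.49,0.37,8.05,100],[-0.006,0,0,-0.49,0.37,8.05,100],[-0.006,0,0,-0.49,0.37,8.05,100],[-0.006,0,0,-0.49,0.37,8.05,0],[-0.006,0,0,-0.49,0.37,8.05,0],[-0.006,0,0,-0.49,0.37,8.05,0],[-0.006,0,0,-0.49,0.37,8.05,0],[-0.006,0,0,-0.49,0.37,8.05,0],[-0.006,0,0,-0.49,0.37,8.05,0],[-0.006,0,0,-0.49,0.37,8.05,0]]]}}

```text
time: 14.7
tool_pos: [0.6118, -0.0887, 0.1182]
ee_rot: [3.141, 0.001, 1.431]
wrist_force: [-0.1, 0.1, 0.5]
width: 0.0485
```

Run:
```python
from h import *
from bench import robot
s,o=look("wrist","w14"); print(o["wrist_torque"]); go(.6118,-.0885,.118,1.43); print(robot.get_obs()["wrist_torque"])
```

```text
14.7 [ 0.6118 -0.0887  0.1182] [3.141e+00 1.000e-03 1.431e+00] [-0.1  0.1  0.5] 0.0485
[-0.07027804  0.03508658 -0.01839509]
t 14.75 rot [0.    0.001 0.001] shift cm [ 0.02 -0.    0.02] q [-0.23  0.27  1.33 -0.    1.54 -0.09]
[-0.08168184  0.00313255  0.02513625]
```

View pics/w14.png

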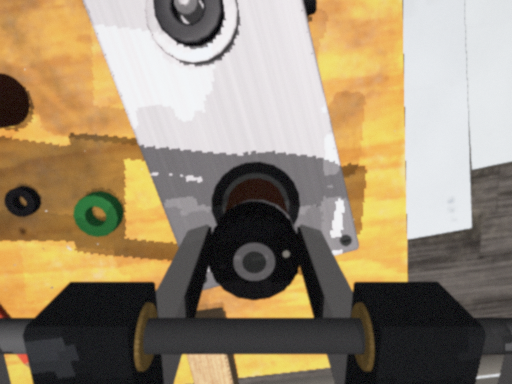

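Gripped with the cap's white dot at (286,254). I feel +0.2 rad about tool z (clockwise from above).

>>> {"name": "drive_tool", "arguments": {"series": [[[0,0,0.07,0,0,-0.02,0],[0,0,0.14,0,0,-0.04,0],[0,0,0.2,0,0,-0.06,0],[0,0,0.2,0,0,-0.06,0]]]}}

```text
time: 15.15
tool_pos: [0.6116, -0.0886, 0.1185]
ee_rot: [3.142, 0.001, 1.231]
wrist_force: [0.1, -0.6, -0.9]
width: 0.0486
```

Run:
```python
from h import *
from bench import robot
s,o=look("wrist","w15"); print(o["wrist_torque"],o["joint_torque"][5],o["joint_positions"][5])
crop(s["img"],190,190,320,320,4,"pics/w15c.png")
```

```text
15.15 [ 0.6116 -0.0886  0.1185] [3.142e+00 1.000e-03 1.231e+00] [ 0.1 -0.6 -0.9] 0.0486
[-0.05752702  0.10030158  0.00642334] 0.2737340983003378 0.10503890569657733
```

View pics/w15c.png

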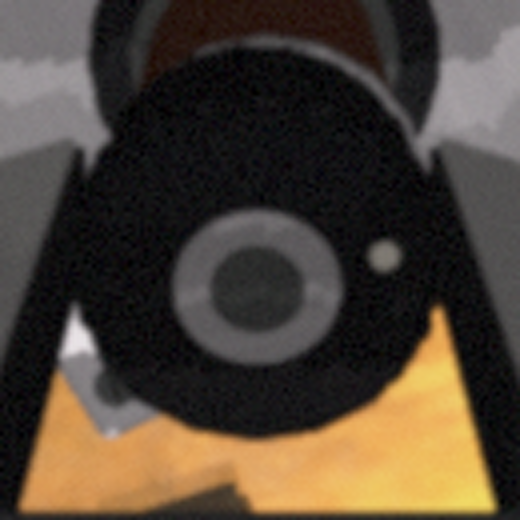

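Dot still at the same place in the gripper (286,254) and the torque is nearly nil after 0.2 rad. The cap turned past 0.12 rad, so clockwise loosens. I carry on, rising with the thread.

>>> {"name": "drive_tool", "arguments": {"series": [[[0,0,0.12,0,0,-0.05,0],[0,0,0.24,0,0,-0.1,0],[0,0,0.36,0,0,-0.15,0],[0,0,0.48,0,0,-0.2,0],[0,0,0.6,0,0,-0.24,0],[0,0,0.72,0,0,-0.29,0],[0,0,0.84,0,0,-0.34,0],[0,0,0.96,0,0,-0.39,0],[0,0,1.08,0,0,-0.43,0],[0,0,1.1,0,0,-0.44,0],[0,0,1.1,0,0,-0.44,0]]]}}

```text
time: 16.3
tool_pos: [0.6117, -0.0886, 0.1228]
ee_rot: [3.14, 0.0, 0.135]
wrist_force: [1.4, -0.4, -1.1]
width: 0.0484
```

Run:
```python
from h import *
s,o=look("wrist","w16",(190,190,320,320,4)); print(o["wrist_torque"],o["joint_positions"][5])
```

```text
16.3 [ 0.6117 -0.0886  0.1228] [3.14  0.    0.135] [ 1.4 -0.4 -1.1] 0.0484
[-0.063498   -0.09194604 -0.0231885 ] 1.201435919774181
```

View pics/w16c.png

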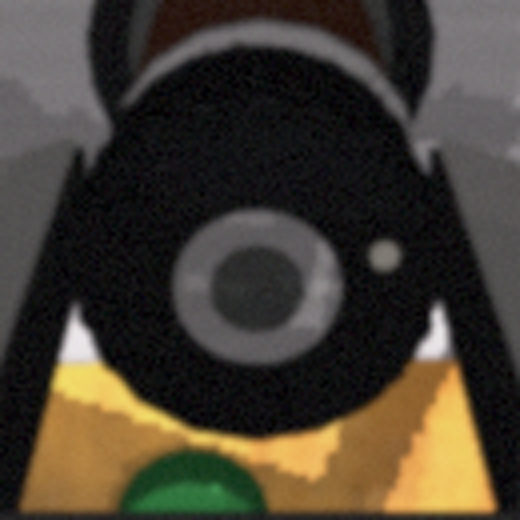

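>>> {"name": "drive_tool", "arguments": {"series": [[[0,0,0.12,0,0,-0.05,0],[0,0,0.24,0,0,-0.1,0],[0,0,0.36,0,0,-0.15,0],[0,0,0.48,0,0,-0.2,0],[0,0,0.6,0,0,-0.24,0],[0,0,0.7,0,0,-0.28,0],[0,0,0.7,0,0,-0.28,0],[0,0,0.7,0,0,-0.5,0],[0,0,0.7,0,0,-0.8,0]]]}}

```text
time: 17.25
tool_pos: [0.6118, -0.0887, 0.1308]
ee_rot: [3.14, -0.001, -0.563]
wrist_force: [1.2, -0.4, -2.1]
width: 0.049
```

Run:
```python
from h import *
s,o=look("wrist","w17",(190,190,320,320,4)); print(o["wrist_torque"],o["joint_positions"][5])
```

```text
17.25 [ 0.6118 -0.0887  0.1308] [ 3.14e+00 -1.00e-03 -5.63e-01] [ 1.2 -0.4 -2.1] 0.049
[-0.06115834 -0.09449956  0.04991803] 1.8994630617927932
```

View pics/w17c.png

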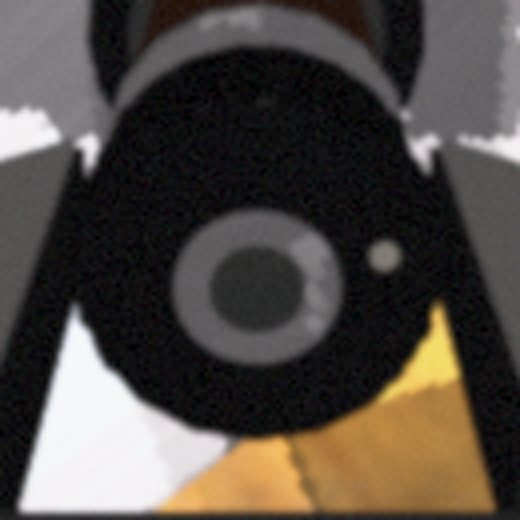

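>>> {"name": "drive_tool", "arguments": {"series": [[[0,0,0,0,0,-0.7,0],[0,0,0,0,0,-1.4,0],[0,0,0,0,0,-2.4,0],[0,0,0,0,0,-4,0],[0,0,0,0,0,-6,0],[0,0,0,0,0,-8,0],[0,0,0,0,0,-9,0],[0,0,0,0,0,-9,0],[0,0,0,0,0,-9,0],[0,0,0,0,0,-9,0],[0,0,0,0,0,-9,0]]]}}

```text
time: 18.4
tool_pos: [0.6112, -0.0884, 0.2201]
ee_rot: [3.14, 0.001, -0.564]
wrist_force: [-0.8, 0.2, -1.5]
width: 0.0487
```

Run:
```python
from h import *
s,o=look("wrist","w18"); s,o=look("scene","s18",(200,100,360,240,4.5))
```

```text
18.4 [ 0.6112 -0.0884  0.2201] [ 3.14e+00  1.00e-03 -5.64e-01] [-0.8  0.2 -1.5] 0.0487
18.45 [ 0.6114 -0.0884  0.2203] [ 3.14e+00  1.00e-03 -5.64e-01] [-0.4  0.5 -0.8] 0.0489
```

View pics/w18.png

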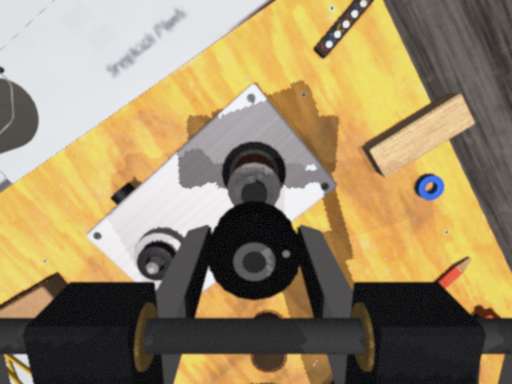

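View pics/s18c.png

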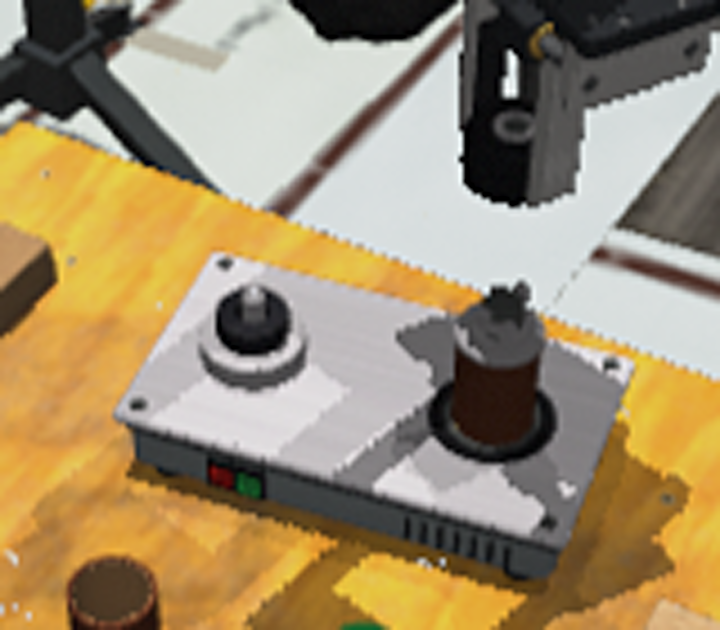

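The cap is upright in the fingers above the bare threaded nose, at (515,290) in the scene crop. Both collars are stacked home at (252,340). I hand in.

```bash
python3 -c "
from bench import robot
print(robot.close_job())"
```

```text
the job is handed in; nothing more can be done
None
```

Both collars are on the storage post, and the cap nut is off and held upright above the spindle. The job was handed in after about 18.5 s of the 66 s allowed; no verdict was reported.

- **Collars:** The wide steel collar went on first and was let go, then the larger of the black rings. Both slid on with almost no force. The wrist camera afterwards showed both centres within about 1 mm of the post's axis. Their tops read about 67.5 and 83.5 mm above the bench, against 68 and 84 mm when fully down.
- **Cap:** It loosens clockwise seen from above. It turned past 0.12 rad with almost no torque, and the white dot showed no slip in the grip. I turned it about 2.0 rad, rising with the thread, then lifted it straight off.
- **Final hold:** The cap's centre is about 232 mm above the bench, within about 1 mm of the spindle's axis, and the tool is tilted under 0.01 rad. The fingers read 48.9 mm, matching the cap. I worked out the height from the tool position and did not measure it separately.
- **Bystanders:** The gripper never went close to the new sleeve, the offcut or the sanding block. In the last pictures they look undisturbed, but I did not re-measure their positions.

One disagreement: the top camera's first positions were 2 to 3 mm off from the wrist camera's. I used the wrist camera for the fits, and the clear slides onto the post agreed with it.

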